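# Move the condiment row to the new rack in reverse order

### The job

Move the four condiments from the old steel rack into the new wooden rack, in reverse order: the one that stands furthest left in the steel rack goes into the compartment furthest right in the wooden one, and so on, because that rack will be turned round to face the other side of the counter. Set each one down upright on the floor of its own compartment and let go of it.

Things in the scene. Friction and masses are not known exactly. Their poses are not given: they have to be found in the camera images.
- shaker_mid (a point): Stainless steel shaker: upright cylinder 42 mm in diameter, domed top with small holes, 76 mm tall overall (straight-sided up to 56 mm). About 0.15 kg. Loose, starts upright on its cork pad in a compartment of the steel rack. This point is on its axis, half-way up; z points up through its top.
- pot_mid (a point): Squat white ceramic condiment pot with a lid and a small knob: round body 46 mm in diameter, straight-sided from 10 to 42 mm above its foot, lid and 13 mm knob above, 58 mm tall overall. About 0.18 kg. Loose, starts upright on its cork pad in a compartment of the steel rack. This point is on its axis, half-way up; z points up through its top.
- mill_mid (a point): Dark wooden pepper mill: round foot 44 mm in diameter, straight neck 34 mm in diameter from 20 to 60 mm above the foot, head 41 mm in diameter above it, 86 mm tall overall. About 0.14 kg. Loose, starts upright on its cork pad in a compartment of the steel rack. This point is on its axis, half-way up; z points up through its top.
- tin_mid (a point): Square aluminium spice tin 40 x 40 mm with a slightly smaller black cap, body straight up to 50 mm, 62 mm tall overall, its sides turned up to about 9 degrees from those of the rack. About 0.12 kg. Loose, starts upright on its cork pad in a compartment of the steel rack. This point is on its axis, half-way up; z points up through its top.
- pad_shaker: The round cork pad, 56 mm in diameter and 3 mm thick, on which the shaker stands at the start. Fixed in a compartment of the steel rack and never moves; all four pads look alike. It marks the shaker's place in the old row. Origin: centre of its underside, which lies on the compartment's floor.
- pad_pot: The round cork pad, 56 mm in diameter and 3 mm thick, on which the pot stands at the start. Fixed in a compartment of the steel rack and never moves; all four pads look alike. It marks the pot's place in the old row. Origin: centre of its underside, which lies on the compartment's floor.
- pad_mill: The round cork pad, 56 mm in diameter and 3 mm thick, on which the mill stands at the start. Fixed in a compartment of the steel rack and never moves; all four pads look alike. It marks the mill's place in the old row. Origin: centre of its underside, which lies on the compartment's floor.
- pad_tin: The round cork pad, 56 mm in diameter and 3 mm thick, on which the tin stands at the start. Fixed in a compartment of the steel rack and never moves; all four pads look alike. It marks the tin's place in the old row. Origin: centre of its underside, which lies on the compartment's floor.
- rack_old: Old rack, stainless steel, full at the start; left or right of the other. Fixed tray, 70 x 268 mm, of four 62 mm square compartments in a row; floor 6 mm thick, 4 mm rails and dividers 18 mm above the counter. Origin: centre of the underside, on the counter. Row along y, to the robot's left within 15 degrees; x points across, away from the robot. Compartment centres at x = 0, y = +99, +33, -33, -99 mm.
- rack_new: New rack, light wood, empty, no pads. Fixed tray, 70 x 268 mm, of four 62 mm square compartments in a row; floor 6 mm thick, 4 mm rails and dividers 18 mm above the counter. Origin: centre of the underside, on the counter. Row along y, to the robot's left within 15 degrees; x points across, away from the robot. Compartment centres at x = 0, y = +99, +33, -33, -99 mm.
Not all that is in view belongs to the job. Leave any blue or green look-alike of the part that bears tin_mid alone.

How it is judged:
At the end, for the whole second after the job is handed in: Each condiment stands in the wooden compartment that mirrors its pad's place in the steel rack (+99 to -99 mm, +33 to -33 and so on), within 15 mm of its centre along and across the row, foot on the floor (0 to 10 mm over the rack's underside), upright within 0.12 rad, released and at rest (((y of pad_shaker in the frame of rack_old between 0.079 and 0.119 m and y of shaker_mid in the frame of rack_new between -0.114 and -0.084 m) or (y of pad_shaker in the frame of rack_old between 0.013 and 0.053 m and y of shaker_mid in the frame of rack_new between -0.048 and -0.018 m) or (y of pad_shaker in the frame of rack_old between -0.053 and -0.013 m and y of shaker_mid in the frame of rack_new between 0.018 and 0.048 m) or (y of pad_shaker in the frame of rack_old between -0.119 and -0.079 m and y of shaker_mid in the frame of rack_new between 0.084 and 0.114 m)) and x of shaker_mid in the frame of rack_new between -0.015 and 0.015 m and z of shaker_mid in the frame of rack_new between 0.038 and 0.048 m and angle between each of shaker_mid, pot_mid, mill_mid, tin_mid's own z axis and vertical below 0.12 rad and linear speed of each of shaker, pot, mill, tin below 0.02 m/s and angular speed of each of shaker, pot, mill, tin below 0.2 rad/s and ((y of pad_pot in the frame of rack_old between 0.079 and 0.119 m and y of pot_mid in the frame of rack_new between -0.114 and -0.084 m) or (y of pad_pot in the frame of rack_old between 0.013 and 0.053 m and y of pot_mid in the frame of rack_new between -0.048 and -0.018 m) or (y of pad_pot in the frame of rack_old between -0.053 and -0.013 m and y of pot_mid in the frame of rack_new between 0.018 and 0.048 m) or (y of pad_pot in the frame of rack_old between -0.119 and -0.079 m and y of pot_mid in the frame of rack_new between 0.084 and 0.114 m)) and x of pot_mid in the frame of rack_new between -0.015 and 0.015 m and z of pot_mid in the frame of rack_new between 0.029 and 0.039 m and ((y of pad_mill in the frame of rack_old between 0.079 and 0.119 m and y of mill_mid in the frame of rack_new between -0.114 and -0.084 m) or (y of pad_mill in the frame of rack_old between 0.013 and 0.053 m and y of mill_mid in the frame of rack_new between -0.048 and -0.018 m) or (y of pad_mill in the frame of rack_old between -0.053 and -0.013 m and y of mill_mid in the frame of rack_new between 0.018 and 0.048 m) or (y of pad_mill in the frame of rack_old between -0.119 and -0.079 m and y of mill_mid in the frame of rack_new between 0.084 and 0.114 m)) and x of mill_mid in the frame of rack_new between -0.015 and 0.015 m and z of mill_mid in the frame of rack_new between 0.043 and 0.053 m and ((y of pad_tin in the frame of rack_old between 0.079 and 0.119 m and y of tin_mid in the frame of rack_new between -0.114 and -0.084 m) or (y of pad_tin in the frame of rack_old between 0.013 and 0.053 m and y of tin_mid in the frame of rack_new between -0.048 and -0.018 m) or (y of pad_tin in the frame of rack_old between -0.053 and -0.013 m and y of tin_mid in the frame of rack_new between 0.018 and 0.048 m) or (y of pad_tin in the frame of rack_old between -0.119 and -0.079 m and y of tin_mid in the frame of rack_new between 0.084 and 0.114 m)) and x of tin_mid in the frame of rack_new between -0.015 and 0.015 m and z of tin_mid in the frame of rack_new between 0.031 and 0.041 m); the robot touches nothing.
It also fails if it takes over 96 s, if anything falls off the work surface, if the arm or the gripper's body presses on something with over 40 N, if the wrist force passes 120 N, or if a joint passes its speed limit or range.

### The arm

A 6-joint arm with a two-finger parallel gripper is mounted at the origin on the work surface. World frame = base frame: x ahead of the robot, y to its left, z up, the work surface at z = 0. Lengths are in m, angles in rad, forces in N, time in s.
With the tool pointing down it reaches from about 0.4 to 0.825 m from the base axis. Payload 7 kg.
Tool frame: the origin (TCP) lies between the finger pads; the fingertips stand 11 mm ahead of it and the grasp point (between the pads) lies 8 mm behind it; z points along the fingers, y is the line along which they close (so a half turn about z gives the same grasp; the last joint's range is limited). The gripper opens to 88 mm and grips with 3 to 60 N. Pads are 19 mm wide; open, the fingers measure 130 mm over their backs; the gripper's body (78 mm by 193 mm) begins 47 mm behind the grasp point.
Start: joints at [-0.95, 0.359, 0.012, 0, -1.224, -0.288], TCP at [0.22, -0.638, 0.238] pointing down, gripper open.
Joint ranges: [-3.07, 3.07], [-1.43, 2.12], [-1.02, 1.25], [-3.03, 1.67], [-3.05, -0], [-3.03, 3.03]. Speed limits (rad/s): [2.39, 2.39, 3.01, 3.14, 3.14, 3.14].

### API

Orientations are given as a rotation vector (axis times angle).
In Python, from cell import monitor, cams, sign_off gives the robot as it stands.
- The arm moves only by the shell command python3 -m jog 'ROWS' [OPENING]. ROWS is JSON, one flat list of numbers, 6 for each row, row after row: the shift along the world's x, y, z in cm, then the turn, a rotation vector about the world's x, y, z in rad. In form: [x, y, z, rx, ry, rz, x, y, z, rx, ry, rz, ...]. A call has 1 to 20 rows; each row shifts and turns the commanded pose from where the row before left it; what a row does not reach is not made up. A row lasts 1/12 s, in which the tool goes at most 41.7 mm and 7.16 degrees, less where a joint would pass 70% of its speed; a pose out of reach is approached as far as the arm can. A call with a gripper value outside its range is refused whole. OPENING is the closure, from 0 (fully open) to 1 (shut), set as the call begins (- or left out, the last holds). The fingers move at their own pace and stop on an object; the grip force is fixed at half the most. Time passes only in rows, so rows that do not move let the fingers close. It gives the time, the measured TCP pose, the force, the opening and the grip force at its end, in the units of the state.
- monitor.get_state(): the state, without advancing time (a new reading comes with each control period).
- cams.get_image(name): name is "scene" or "top" or "wrist"; returns the picture (420x560x3 uint8, blue, green, red); there is no depth.
- cams.camera_model(name): a dict with "fx", "fy", "cx", "cy" (pixels), "extrinsics" (4x4, takes a point from world to camera coordinates). Camera axes: x right, y down, z forward; pixel columns grow to the right and rows downward; lengths in m; the calibration is good to about 2 mm. A picture is of the moment at which its call begins: read the wrist's pose just before it. camera_model takes no time and is no camera call; for the wrist camera it gives the pose at the moment of the call.
- sign_off(): hands the job in; it is judged then, once.
The state is a dict: "time": time; "q": joint angles; "dq": joint speeds; "tau": joint torques, N m; "eef_pos": TCP position; "orientation": TCP orientation; "wrist_force": force on the tool from outside, world axes, zero at the start; "moment": the same for the moment, N m; "width": opening from 0.0 (shut) to 1.0 (fully open); "grip_force": force on a finger pad.
Only numpy, scipy, OpenCV 4.12 (cv2) and the standard library are available. Lean on these libraries where they do the work, as an engineer would, in place of code of your own. Each camera call takes 0.05 s, during which the arm holds its last target. There are 200 camera calls.

## Working session

There is one attempt and no reset: what is moved stays moved. The work goes in short steps, Python scripts to look and compute and a shell command to move; the robot and the scene stay as the last step left them, time stands still between calls to the robot, and variables do not carry over. Pictures are saved under pics/ and viewed, at most 14 in all, crops included, and the job is handed in when it is done.

```bash
mkdir -p pics; ls; python3 - <<'E'
from cell import monitor,cams
import cv2,numpy as np
print(monitor.get_state())
for n in("top","scene"):
    cv2.imwrite(f"pics/{n}0.png",cams.get_image(n)); m=cams.camera_model(n); print(n,m["fx"],m["cx"],m["cy"],np.round(m["extrinsics"],3).tolist())
E
```

```text
pics
{'time': 0.0, 'q': array([-9.49894174e-01,  3.59391491e-01,  1.10769743e-02, -3.36540382e-04,
       -1.22409550e+00, -2.88145589e-01]), 'dq': array([ 0.00050437, -0.00077525,  0.00074457, -0.00064321,  0.00055098,
       -0.00201498]), 'tau': array([-3.16729136e-03, -5.82723498e+01,  2.93035322e+01,  6.99691236e+00,
        6.65183121e-03, -1.39541976e-04]), 'eef_pos': array([ 0.22034179, -0.63753753,  0.23663003]), 'orientation': array([ 5.20036684e-01, -3.09782102e+00, -2.49529830e-03]), 'wrist_force': array([-0.93404924,  0.15593328,  0.2227806 ]), 'moment': array([-0.030659  , -0.00673124, -0.06656222]), 'grip_force': 0.0, 'width': 0.9960047671235746}
top 508.2533307749957 278.01405402743245 205.53642188364043 [[0.024, -1.0, -0.008, -0.034], [-0.997, -0.024, -0.075, 0.568], [0.075, 0.01, -0.997, 1.086], [0.0, 0.0, 0.0, 1.0]]
scene 409.3875141333244 279.92126986163896 206.33917257357672 [[0.815, 0.579, 0.003, -0.467], [0.488, -0.684, -0.543, -0.273], [-0.312, 0.444, -0.84, 1.238], [0.0, 0.0, 0.0, 1.0]]
```

View pics/top0.png

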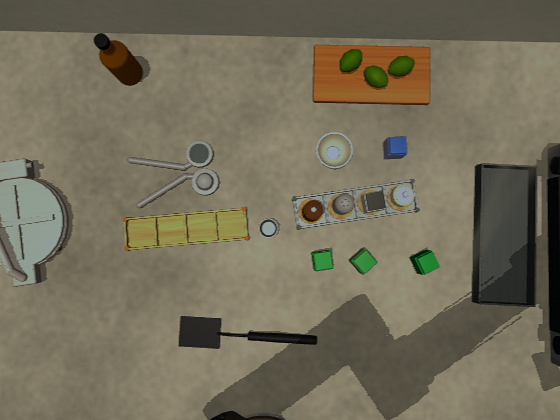

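View pics/scene0.png

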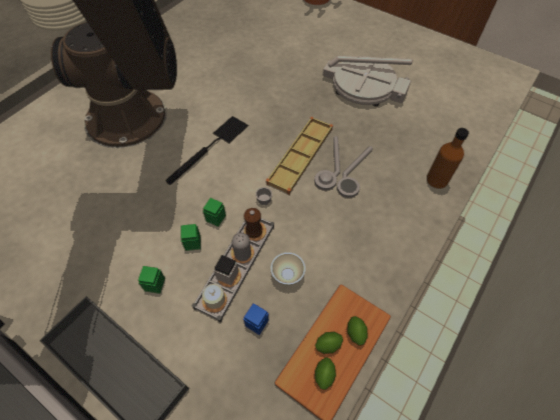

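Top view: the steel rack is centred at about (356,204) and reads, left (+y) to right, mill, shaker, tin, pot. The wooden rack is centred at about (186,228). So mill goes to -99, shaker to -33, tin to +33 and pot to +99. A zoom comes next, for the corners.

```bash
python3 - <<'E'
import cv2,numpy as np
i=cv2.imread("pics/top0.png")
a=cv2.resize(i[175:235,288:422],None,fx=5,fy=5,interpolation=cv2.INTER_CUBIC)
b=cv2.resize(i[200:258,119:253],None,fx=5,fy=5,interpolation=cv2.INTER_CUBIC)
cv2.imwrite("pics/zoom.png",np.vstack([a,b]))
E
```

```text
(no output)
```

View pics/zoom.png

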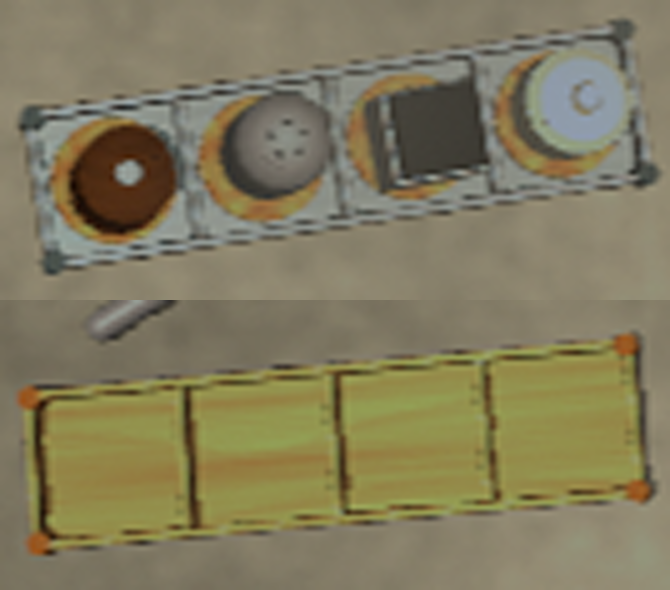

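The crop shows the corner posts of both racks and the tops of all four condiments. Steel posts (zoom px): (33,118), (623,30), (648,174), (52,262). Wood posts: (28,398), (627,344), (640,491), (38,542). Mill knob (128,173), shaker top (283,145), tin cap centre (437,130), pot knob (587,97).

```bash
cat > h.py <<'E'
import numpy as np,cv2
from cell import monitor,cams
def w(m,u,v,z):
    E=np.array(m["extrinsics"]);R,t=E[:3,:3],E[:3,3]
    d=R.T@np.array([(u-m["cx"])/m["fx"],(v-m["cy"])/m["fy"],1]);c=-R.T@t
    return c+d*(z-c[2])/d[2]
def proj(m,p):
    E=np.array(m["extrinsics"]);q=E[:3,:3]@p+E[:3,3]
    return m["fx"]*q[0]/q[2]+m["cx"],m["fy"]*q[1]/q[2]+m["cy"]
E
python3 - <<'E'
from h import *
m=cams.camera_model("top")
def z(u,v,o,h):return w(m,(u+.5)/5-.5+o[0],(v+.5)/5-.5+o[1],h)
S=(288,175);W=(119,140)
for n,c,o in(("old",[(33,118),(623,30),(648,174),(52,262)],S),("new",[(28,398),(627,344),(640,491),(38,542)],W)):
    p=np.array([z(*k,o,.018)[:2] for k in c]);C=p.mean(0)
    y=(p[0]+p[3]-p[1]-p[2]);L=np.linalg.norm(y)/2;y/=2*L;x=np.array([y[1],-y[0]])
    print(n,C.round(4),"len",L.round(4),"wid",abs((p[0]+p[1]-p[2]-p[3])@x/2).round(4),"yaw",np.arctan2(-y[0],y[1]).round(4))
    for k in(.099,.033,-.033,-.099):print((C+k*y).round(4))
for n,u,v,h in(("mill",128,173,.095),("shaker",283,145,.085),("tin",437,130,.071),("pot",587,97,.067)):print(n,z(u,v,S,h).round(4))
s=monitor.get_state();from scipy.spatial.transform import Rotation as R
print(R.from_rotvec(s["orientation"]).as_matrix().round(3))
E
```

```text
old [ 0.5773 -0.1888] len 0.2617 wid 0.0637 yaw 0.1714
[ 0.5604 -0.0913]
[ 0.5716 -0.1563]
[ 0.5829 -0.2213]
[ 0.5942 -0.2864]
new [0.5148 0.181 ] len 0.2629 wid 0.0637 yaw 0.1112
[0.5038 0.2793]
[0.5111 0.2137]
[0.5185 0.1482]
[0.5258 0.0826]
mill [ 0.5578 -0.0924  0.095 ]
shaker [ 0.5716 -0.1563  0.085 ]
tin [ 0.5805 -0.2218  0.071 ]
pot [ 0.5961 -0.2849  0.067 ]
[[-0.945 -0.327 -0.001]
 [-0.327  0.945  0.001]
 [ 0.     0.002 -1.   ]]
```

Both racks measure right: posts 262–263 x 64 mm apart, and the object tops lie within 3 mm of the compartment centres. I'll go above the mill and turn the tool so the fingers close across the row.

```bash
python3 -m jog '[2.1,3.4,0,0,0,0.088,2.1,3.4,0,0,0,0.088,2.1,3.4,0,0,0,0.088,2.1,3.4,0,0,0,0.088,2.1,3.4,0,0,0,0.088,2.1,3.4,0,0,0,0.088,2.1,3.4,0,0,0,0.088,2.1,3.4,0,0,0,0.088,2.1,3.4,0,0,0,0.088,2.1,3.4,0,0,0,0.088,2.1,3.4,0,0,0,0.088,2.1,3.4,0,0,0,0.088,2.1,3.4,0,0,0,0.088,2.1,3.4,0,0,0,0.088,2.1,3.4,0,0,0,0.088,2.1,3.4,0,0,0,0.088,0,0,0,0,0,0,0,0,0,0,0,0]' 0.25
cat >> h.py <<'E'
from scipy.spatial.transform import Rotation as R
def tool():
    s=monitor.get_state();M=R.from_rotvec(s["orientation"]).as_matrix()
    print("t %.2f"%s["time"],"tcp",s["eef_pos"].round(4),"yaw",round(np.arctan2(-M[1,1],-M[0,1]),4),"tilt",M[:2,2].round(4),"F",np.round(s["wrist_force"],1),"w",round(s["width"],3),"g",round(s["grip_force"],1))
E
python3 - <<'E'
from h import *
tool();m=cams.camera_model("wrist")
cv2.imwrite("pics/w1.png",cams.get_image("wrist"));print(m["fx"],np.round(m["extrinsics"],3).tolist())
for p in([.5588,-.092,.095],[.5716,-.1563,.085],[.5815,-.2215,.071],[.5951,-.2857,.067]):print(np.round(proj(m,np.array(p)),1))
E
```

```text
time: 1.6
eef_pos: [0.5571, -0.092, 0.2367]
orientation: [2.404, -2.02, -0.002]
wrist_force: [-1.1, -0.3, 0.0]
width: 0.749
grip_force: 0.0
t 1.60 tcp [ 0.5571 -0.092   0.2367] yaw 0.1732 tilt [-0.0014 -0.0001] F [-1.1 -0.3  0. ] w 0.749 g 0.0
322.5877720019671 [[-0.985, -0.172, 0.001, 0.533], [-0.164, 0.942, 0.294, 0.141], [-0.052, 0.289, -0.956, 0.446], [0.0, 0.0, 0.0, 1.0]]
[276.1 199.5]
[274.3 126.3]
[275.9  48.3]
[272.9 -37.6]
```

View pics/w1.png

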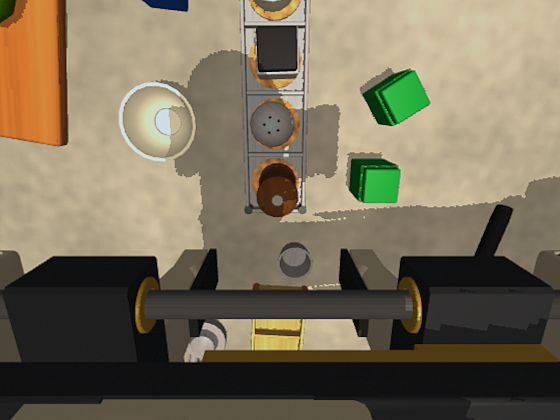

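The wrist view shows the mill knob at (277,200), against (276,199.5) predicted. The shaker and tin also match, to within 2 px. Descending.

```bash
python3 -m jog '[0.1,0,-3.8,0,0,0,0,0,-3.8,0,0,0,0,0,-3.8,0,0,0,0,0,-3.8,0,0,0,0,0,-1.3,0,0,0,0,0,-1.3,0,0,0,0,0,-1.3,0,0,0,0,0,0,0,0,0,0,0,0,0,0,0]'
python3 -m jog '[0,0,0,0,0,0,0,0,0,0,0,0,0,0,0,0,0,0,0,0,0,0,0,0,0,0,0,0,0,0,0,0,0,0,0,0,0,0,0,0,0,0,0,0,0,0,0,0,0,0,0,0,0,0]' 1
```

```text
time: 2.4
eef_pos: [0.5565, -0.0951, 0.0463]
orientation: [2.399, -2.026, -0.002]
wrist_force: [0.5, -0.4, 0.2]
width: 0.748
grip_force: 0.0
time: 3.15
eef_pos: [0.5581, -0.0939, 0.0472]
orientation: [-2.402, 2.024, -0.001]
wrist_force: [-0.3, 0.4, 6.1]
width: 0.456
grip_force: 30.0
```

```bash
python3 -m jog '[0,0,1,0,0,0,0,0,2,0,0,0,0,0,2,0,0,0,0,0,2,0,0,0,0,0,2,0,0,0,0,0,0,0,0,0,0,0,0,0,0,0]'
python3 - <<'E'
from h import *
tool()
a=cams.get_image("wrist");b=cams.get_image("scene")
cv2.imwrite("pics/w2.png",np.hstack([cv2.resize(a[120:420,130:430],(400,400)),cv2.resize(b[150:280,180:310],(400,400))]))
E
```

```text
time: 3.73
eef_pos: [0.5578, -0.0938, 0.1378]
orientation: [-2.401, 2.024, -0.002]
wrist_force: [-0.9, -0.2, -1.7]
width: 0.452
grip_force: 30.0
t 3.73 tcp [ 0.5578 -0.0938  0.1378] yaw 0.1699 tilt [0.002  0.0007] F [-0.9 -0.2 -1.7] w 0.452 g 30.0
```

View pics/w2.png

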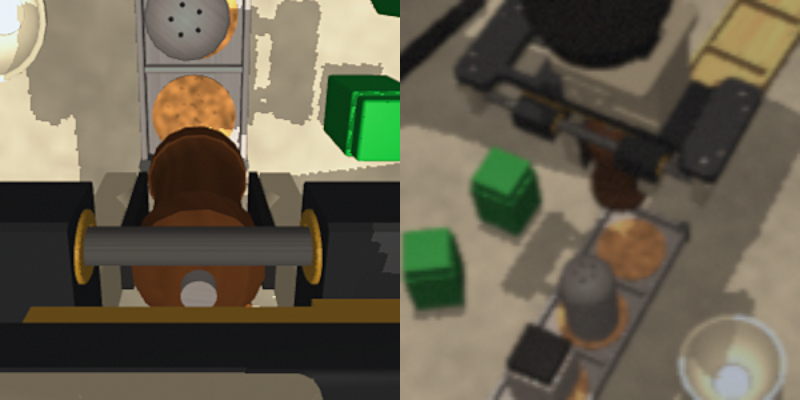

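The wrist and scene views show the mill lifted clean and upright between the fingers, its cork pad bare. Carrying it to wood -99.

```bash
python3 -m jog '[-0.53,2.93,0,0,0,-0.01,-0.53,2.93,0,0,0,-0.01,-0.53,2.93,0,0,0,-0.01,-0.53,2.93,0,0,0,-0.01,-0.53,2.93,0,0,0,-0.01,-0.53,2.93,0,0,0,-0.01,0,0,0,0,0,0,0,0,0,0,0,0,0,0,0,0,0,0]'
python3 -c "
from h import *
tool();m=cams.camera_model('wrist');cv2.imwrite('pics/w3.png',cams.get_image('wrist'))"
```

```text
time: 4.58
eef_pos: [0.525, 0.0817, 0.1356]
orientation: [2.34, -2.094, -0.001]
wrist_force: [0.4, 0.5, -2.1]
width: 0.454
grip_force: 30.0
t 4.58 tcp [0.525  0.0817 0.1356] yaw 0.1108 tilt [-0.0019 -0.0009] F [ 0.4  0.5 -2.1] w 0.454 g 30.0
```

View pics/w3.png

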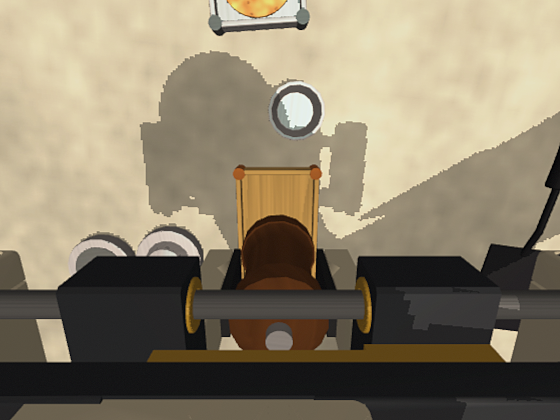

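The mill is centred at column 279, midway between the wooden posts at 239 and 316. Lowering and releasing to a partial opening.

```bash
python3 -m jog '[0.1,0.1,-2,0,0,0,0,0,-2,0,0,0,0,0,-2,0,0,0,0,0,-1.5,0,0,0,0,0,-0.7,0,0,0,0,0,-0.5,0,0,0,0,0,-0.3,0,0,0,0,0,0,0,0,0,0,0,0,0,0,0]'
```

```text
time: 5.38
eef_pos: [0.5272, 0.0829, 0.0472]
orientation: [-2.339, 2.096, -0.001]
wrist_force: [1.2, -0.9, -2.5]
width: 0.456
grip_force: 30.0
```

```bash
python3 -m jog '[0,0,-0.2,0,0,0,0,0,0,0,0,0,0,0,-0.1,0,0,0,0,0,0,0,0,0]'
python3 -m jog '[0,0,0,0,0,0,0,0,0,0,0,0,0,0,0,0,0,0,0,0,0,0,0,0,0,0,0,0,0,0,0,0,0,0,0,0]' 0.25
python3 -m jog '[0,0,2,0,0,0,0,0,4,0,0,0,0,0,4,0,0,0,0,0,4,0,0,0,0,0,4,0,0,0,0,0,0,0,0,0]'
```

```text
time: 5.72
eef_pos: [0.5271, 0.0831, 0.0442]
orientation: [-2.34, 2.095, -0.001]
wrist_force: [-0.6, 0.8, 3.0]
width: 0.454
grip_force: 30.0
time: 6.22
eef_pos: [0.5267, 0.0828, 0.0435]
orientation: [2.34, -2.096, -0.0]
wrist_force: [-0.3, 0.3, 0.3]
width: 0.741
grip_force: 0.0
time: 6.72
eef_pos: [0.5305, 0.0838, 0.2323]
orientation: [-2.333, 2.087, -0.01]
wrist_force: [1.6, 1.3, 1.0]
width: 0.751
grip_force: 0.0
```

```bash
python3 -m jog '[0.74,-3.98,0,0,0,0.01,0.74,-3.98,0,0,0,0.01,0.74,-3.98,0,0,0,0.01,0.74,-3.98,0,0,0,0.01,0.74,-3.98,0,0,0,0.01,0.74,-3.98,0,0,0,0.01,0,0,0,0,0,0,0,0,0,0,0,0,0,0,0,0,0,0]'
python3 - <<'E'
from h import *
tool();m=cams.camera_model("wrist")
a=cams.get_image("wrist");t=cams.get_image("top")
cv2.imwrite("pics/w4.png",np.hstack([cv2.resize(a[0:260,150:410],(400,400)),cv2.resize(t[195:265,195:265],(400,400))]))
for p in([.571,-.1563,.085],[.5815,-.2215,.071],[.5951,-.2857,.067]):print(np.round(proj(m,np.array(p)),1))
t=cams.camera_model("top");print(np.round(proj(t,np.array([.5258,.0826,.092])),1))
E
```

```text
time: 7.47
eef_pos: [0.5708, -0.1562, 0.2231]
orientation: [2.4, -2.026, -0.001]
wrist_force: [0.1, -0.4, 0.0]
width: 0.744
grip_force: 0.0
t 7.47 tcp [ 0.5708 -0.1562  0.2231] yaw 0.1686 tilt [-0.0007  0.0002] F [ 0.1 -0.4  0. ] w 0.744 g 0.0
[277.9 200.7]
[278.5 125.8]
[275.4  46.2]
[226.7 223. ]
```

View pics/w4.png

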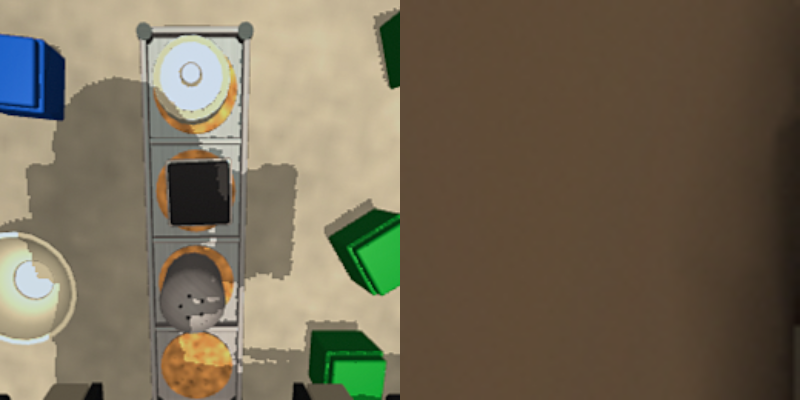

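The wrist view shows the shaker top at about (277,198), as predicted. The tin is at (279,125), turned only about +0.045 rad, and the pot knob is at (273,47). The top view is hidden by the arm. Picking the shaker.

```bash
python3 -m jog '[0,0,-3.8,0,0,0,0,0,-3.8,0,0,0,0,0,-3.8,0,0,0,0,0,-3.1,0,0,0,0,0,-1.2,0,0,0,0,0,-1.2,0,0,0,0,0,-1.2,0,0,0,0,0,0,0,0,0,0,0,0,0,0,0]'
python3 -m jog '[0,0,0,0,0,0,0,0,0,0,0,0,0,0,0,0,0,0,0,0,0,0,0,0,0,0,0,0,0,0,0,0,0,0,0,0,0,0,0,0,0,0,0,0,0,0,0,0]' 1
python3 -m jog '[0,0,1,0,0,0,0,0,2,0,0,0,0,0,2,0,0,0,0,0,2,0,0,0,0,0,2,0,0,0,0,0,0,0,0,0,0,0,0,0,0,0]'
```

```text
time: 8.32
eef_pos: [0.571, -0.1548, 0.0425]
orientation: [2.403, -2.022, -0.001]
wrist_force: [0.2, 0.9, 0.8]
width: 0.749
grip_force: 0.0
time: 8.98
eef_pos: [0.5719, -0.1559, 0.0434]
orientation: [-2.402, 2.024, -0.002]
wrist_force: [1.2, 2.0, 6.0]
width: 0.474
grip_force: 30.0
time: 9.57
eef_pos: [0.5713, -0.156, 0.1339]
orientation: [-2.401, 2.024, -0.002]
wrist_force: [0.7, 0.3, -1.7]
width: 0.47
grip_force: 30.0
```

Shaker held: the opening reads 42 mm, as it should. I'll go higher to clear the mill, then across.

```bash
python3 -m jog '[-0.53,3.04,3,0,0,-0.006,-0.53,3.04,0,0,0,-0.006,-0.53,3.04,0,0,0,-0.006,-0.53,3.04,0,0,0,-0.006,-0.53,3.04,0,0,0,-0.006,-0.53,3.04,0,0,0,-0.006,-0.53,3.04,0,0,0,-0.006,-0.53,3.04,0,0,0,-0.006,-0.53,3.04,0,0,0,-0.006,-0.53,3.04,0,0,0,-0.006,0,0,0,0,0,0,0,0,0,0,0,0,0,0,0,0,0,0]'
python3 -c "
from h import *
tool();m=cams.camera_model('wrist');cv2.imwrite('pics/w5.png',cams.get_image('wrist'));print(np.round(proj(m,np.array([.5258,.0826,.092])),1))"
```

```text
time: 10.65
eef_pos: [0.5174, 0.1467, 0.1607]
orientation: [2.339, -2.094, -0.001]
wrist_force: [-0.6, -0.2, -2.1]
width: 0.475
grip_force: 30.0
t 10.65 tcp [0.5174 0.1467 0.1607] yaw 0.1105 tilt [-0.002  -0.0011] F [-0.6 -0.2 -2.1] w 0.475 g 30.0
[276.1 134.2]
```

View pics/w5.png

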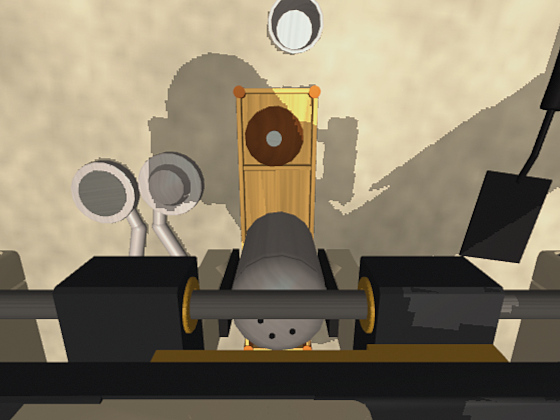

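The mill stands upright in the last wooden compartment, knob (274,139). The shaker is over the next one, and the spoon is clear of the fingers. Lowering.

```bash
python3 -m jog '[0.1,0.1,-3,0,0,0,0,0,-3,0,0,0,0,0,-2.5,0,0,0,0,0,-1.5,0,0,0,0,0,-1,0,0,0,0,0,-0.6,0,0,0,0,0,-0.4,0,0,0,0,0,-0.2,0,0,0,0,0,0,0,0,0,0,0,0,0,0,0]'
```

```text
time: 11.53
eef_pos: [0.52, 0.1483, 0.0406]
orientation: [-2.339, 2.095, -0.001]
wrist_force: [1.3, -0.1, -2.6]
width: 0.476
grip_force: 30.0
```

```bash
python3 -m jog '[-0.1,0,-0.1,0,0,0,0,0,0,0,0,0]'
python3 -m jog '[0,0,0,0,0,0,0,0,0,0,0,0,0,0,0,0,0,0,0,0,0,0,0,0,0,0,0,0,0,0,0,0,0,0,0,0]' 0.25
python3 -m jog '[0,0,2,0,0,0,0,0,4,0,0,0,0,0,4,0,0,0,0,0,4,0,0,0,0,0,4,0,0,0,0,0,0,0,0,0,0,0,0,0,0,0]'
```

```text
time: 11.7
eef_pos: [0.5199, 0.1486, 0.0404]
orientation: [-2.339, 2.093, -0.003]
wrist_force: [0.2, -1.9, 7.7]
width: 0.474
grip_force: 30.0
time: 12.2
eef_pos: [0.5182, 0.1481, 0.0385]
orientation: [2.34, -2.096, -0.0]
wrist_force: [-0.4, -0.3, -0.5]
width: 0.746
grip_force: 0.0
time: 12.78
eef_pos: [0.5194, 0.1489, 0.2215]
orientation: [-2.336, 2.092, -0.002]
wrist_force: [0.1, -0.8, -1.6]
width: 0.751
grip_force: 0.0
```

```bash
python3 -m jog '[0.625,-3.7,0,0,0,0.0105,0.625,-3.7,0,0,0,0.0105,0.625,-3.7,0,0,0,0.0105,0.625,-3.7,0,0,0,0.0105,0.625,-3.7,0,0,0,0.0105,0.625,-3.7,0,0,0,0.0105,0.625,-3.7,0,0,0,0.0105,0.625,-3.7,0,0,0,0.0105,0.625,-3.7,0,0,0,0.0105,0.625,-3.7,0,0,0,0.0105,0,0,0,0,0,0,0,0,0,0,0,0,0,0,0,0,0,0]'
python3 - <<'E'
from h import *
tool();m=cams.camera_model("wrist")
a=cams.get_image("wrist")
cv2.imwrite("pics/w6.png",cv2.resize(a[80:280,180:380],(600,600),interpolation=cv2.INTER_CUBIC))
for p in([.581,-.2217,.071],[.597,-.2857,.067]):print((np.round(proj(m,np.array(p)),1)-[180,80])*3)
E
```

```text
time: 13.87
eef_pos: [0.58, -0.222, 0.217]
orientation: [2.445, -1.971, -0.004]
wrist_force: [-0.3, 0.3, -0.3]
width: 0.748
grip_force: 0.0
t 13.87 tcp [ 0.58  -0.222  0.217] yaw 0.2137 tilt [-0.0026  0.0006] F [-0.3  0.3 -0.3] w 0.748 g 0.0
[290.1 355.5]
[282.9 138.3]
```

View pics/w6.png

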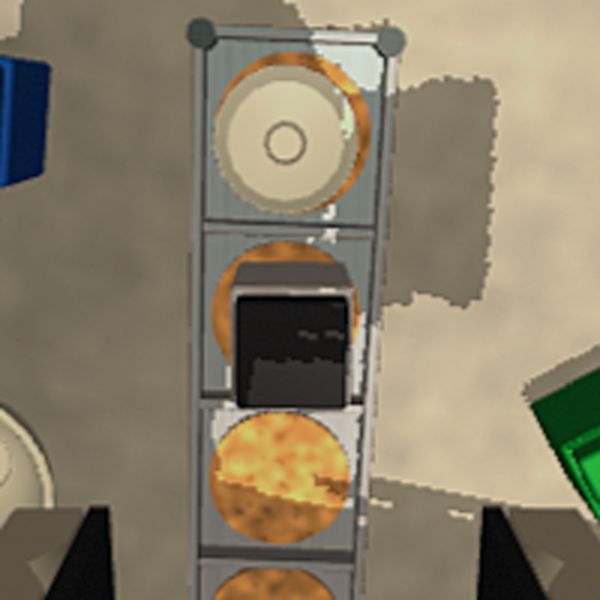

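The tin cap is square to the camera, so the yaw is right. Its centre is (292,352) against (290,355) predicted, and the pot knob is at (285,142) against (283,138). Picking the tin.

```bash
python3 -m jog '[0.1,0,-3.8,0,0,0,0,0,-3.8,0,0,0,0,0,-3.8,0,0,0,0,0,-3,0,0,0,0,0,-1.2,0,0,0,0,0,-1.2,0,0,0,0,0,-1.0,0,0,0,0,0,0,0,0,0,0,0,0,0,0,0]'
python3 -m jog '[0,0,0,0,0,0,0,0,0,0,0,0,0,0,0,0,0,0,0,0,0,0,0,0,0,0,0,0,0,0,0,0,0,0,0,0,0,0,0,0,0,0,0,0,0,0,0,0]' 1
python3 -m jog '[0,0,1,0,0,0,0,0,2,0,0,0,0,0,3,0,0,0,0,0,3,0,0,0,0,0,3,0,0,0,0,0,0,0,0,0,0,0,0,0,0,0]'
```

```text
time: 14.67
eef_pos: [0.5825, -0.2217, 0.0415]
orientation: [-2.447, 1.969, -0.002]
wrist_force: [-0.1, -0.3, 1.2]
width: 0.751
grip_force: 0.0
time: 15.33
eef_pos: [0.5819, -0.222, 0.0412]
orientation: [-2.447, 1.97, -0.001]
wrist_force: [-1.8, 0.2, 6.2]
width: 0.458
grip_force: 30.0
time: 15.92
eef_pos: [0.5828, -0.222, 0.1631]
orientation: [-2.445, 1.969, -0.005]
wrist_force: [0.2, -0.4, -3.4]
width: 0.454
grip_force: 30.0
```

```bash
python3 -m jog '[-0.59,3.63,0,0,0,-0.009,-0.59,3.63,0,0,0,-0.009,-0.59,3.63,0,0,0,-0.009,-0.59,3.63,0,0,0,-0.009,-0.59,3.63,0,0,0,-0.009,-0.59,3.63,0,0,0,-0.009,-0.59,3.63,0,0,0,-0.009,-0.59,3.63,0,0,0,-0.009,-0.59,3.63,0,0,0,-0.009,-0.59,3.63,0,0,0,-0.009,-0.59,3.63,0,0,0,-0.009,-0.59,3.63,0,0,0,-0.009,0,0,0,0,0,0,0,0,0,0,0,0,0,0,0,0,0,0]'
python3 -c "
from h import *
tool();m=cams.camera_model('wrist');cv2.imwrite('pics/w7.png',cams.get_image('wrist'));print(np.round(proj(m,np.array([.5258,.0826,.092])),1),np.round(proj(m,np.array([.5185,.1482,.082])),1))"
```

```text
time: 17.17
eef_pos: [0.5101, 0.2133, 0.1594]
orientation: [2.336, -2.097, -0.001]
wrist_force: [-0.5, -0.1, -1.6]
width: 0.453
grip_force: 30.0
t 17.17 tcp [0.5101 0.2133 0.1594] yaw 0.1078 tilt [-0.0021 -0.0014] F [-0.5 -0.1 -1.6] w 0.453 g 30.0
[275.2  18. ] [275.9 131.8]
```

View pics/w7.png

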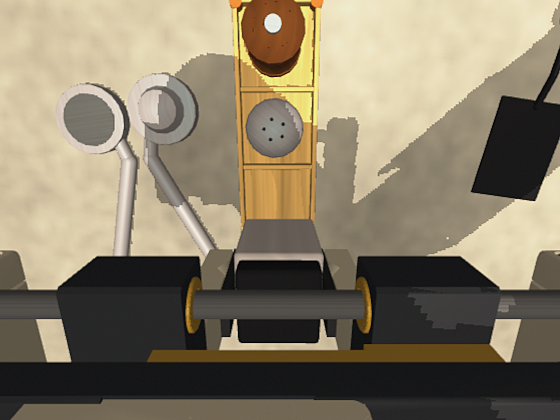

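The shaker stands centred at (274,129) and the mill is upright at (272,23). The tin is over +33, but a spoon handle runs past on the left, towards the rail. I'll work out the clearance to the fingers.

```bash
python3 - <<'E'
from h import *
m=cams.camera_model("top");C=np.array([.5148,.181]);a=.1112;X=np.array([np.cos(a),np.sin(a)]);Y=np.array([-np.sin(a),np.cos(a)])
for u,v in((138,206),(150,200),(172,190),(187,178)):
  for z in(.005,.03):
    d=w(m,u,v,z)[:2]-C;print(u,v,z,(d@X).round(4),(d@Y).round(4))
i=cv2.imread("pics/top0.png");j=cv2.imread("pics/scene0.png")
cv2.imwrite("pics/sp.png",np.hstack([cv2.resize(i[165:235,115:215],(500,350),interpolation=cv2.INTER_CUBIC),cv2.resize(j[110:210,310:390],(280,350),interpolation=cv2.INTER_CUBIC)]))
E
```

```text
138 206 0.005 0.059 0.1032
138 206 0.03 0.0565 0.0962
150 200 0.005 0.07 0.0757
150 200 0.03 0.0673 0.0694
172 190 0.005 0.0879 0.0255
172 190 0.03 0.0848 0.0203
187 178 0.005 0.1117 -0.0097
187 178 0.03 0.1081 -0.0141
```

View pics/sp.png

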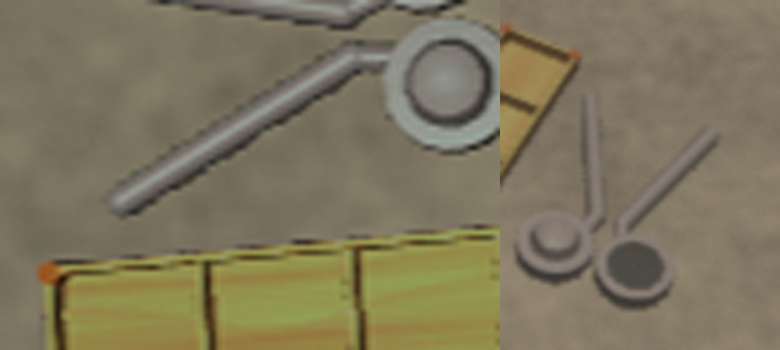

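The handle lies 86 mm across from the centre line at the tin, which is clear. At the pot its end is at 55–59 mm across, so I'll open only slightly there. Placing the tin.

```bash
python3 -m jog '[0.1,0,-3,0,0,0,0,0,-3,0,0,0,0,0,-2.5,0,0,0,0,0,-1.5,0,0,0,0,0,-1,0,0,0,0,0,-0.5,0,0,0,0,0,-0.3,0,0,0,0,0,-0.2,0,0,0,0,0,0,0,0,0,0,0,0,0,0,0]'
```

```text
time: 18.05
eef_pos: [0.5124, 0.214, 0.0414]
orientation: [-2.336, 2.099, -0.0]
wrist_force: [0.4, -0.6, -0.8]
width: 0.454
grip_force: 30.0
```

```bash
python3 -m jog '[0,0,-0.2,0,0,0,0,0,-0.1,0,0,0,0,0,0,0,0,0,0,0,0,0,0,0]'
```

```text
time: 18.38
eef_pos: [0.5123, 0.214, 0.0382]
orientation: [-2.337, 2.098, -0.0]
wrist_force: [-1.6, 0.2, 4.0]
width: 0.456
grip_force: 30.0
```

```bash
python3 -m jog '[0,0,0,0,0,0,0,0,0,0,0,0,0,0,0,0,0,0,0,0,0,0,0,0,0,0,0,0,0,0,0,0,0,0,0,0]' 0.25
python3 -m jog '[0,0,2,0,0,0,0,0,4,0,0,0,0,0,4,0,0,0,0,0,4,0,0,0,0,0,4,0,0,0,0,0,0,0,0,0,0,0,0,0,0,0]'
python3 -m jog '[0.605,-3.57,0,0,0,0.0045,0.605,-3.57,0,0,0,0.0045,0.605,-3.57,0,0,0,0.0045,0.605,-3.57,0,0,0,0.0045,0.605,-3.57,0,0,0,0.0045,0.605,-3.57,0,0,0,0.0045,0.605,-3.57,0,0,0,0.0045,0.605,-3.57,0,0,0,0.0045,0.605,-3.57,0,0,0,0.0045,0.605,-3.57,0,0,0,0.0045,0.605,-3.57,0,0,0,0.0045,0.605,-3.57,0,0,0,0.0045,0.605,-3.57,0,0,0,0.0045,0.605,-3.57,0,0,0,0.0045,0,0,0,0,0,0,0,0,0,0,0,0,0,0,0,0,0,0]'
python3 -c "
from h import *
tool()"
```

```text
time: 18.88
eef_pos: [0.512, 0.2136, 0.0375]
orientation: [2.337, -2.099, 0.0]
wrist_force: [-0.2, -0.1, -0.6]
width: 0.742
grip_force: 0.0
time: 19.47
eef_pos: [0.513, 0.2145, 0.2206]
orientation: [-2.333, 2.095, -0.001]
wrist_force: [0.3, -0.2, -0.5]
width: 0.753
grip_force: 0.0
time: 20.88
eef_pos: [0.5958, -0.2861, 0.2159]
orientation: [2.4, -2.026, -0.004]
wrist_force: [-0.6, -0.2, 0.1]
width: 0.748
grip_force: 0.0
t 20.88 tcp [ 0.5958 -0.2861  0.2159] yaw 0.1689 tilt [-0.0026  0.0009] F [-0.6 -0.2  0.1] w 0.748 g 0.0
```

```bash
python3 -m jog '[0.1,0.05,-3.8,0,0,0,0,0,-3.8,0,0,0,0,0,-3.8,0,0,0,0,0,-3,0,0,0,0,0,-1.2,0,0,0,0,0,-1.2,0,0,0,0,0,-1.2,0,0,0,0,0,0,0,0,0,0,0,0,0,0,0]'
python3 -m jog '[0,0,0,0,0,0,0,0,0,0,0,0,0,0,0,0,0,0,0,0,0,0,0,0,0,0,0,0,0,0,0,0,0,0,0,0,0,0,0,0,0,0,0,0,0,0,0,0]' 1
python3 -m jog '[0,0,1,0,0,0,0,0,2,0,0,0,0,0,3,0,0,0,0,0,3,0,0,0,0,0,3,0,0,0,0,0,0,0,0,0,0,0,0,0,0,0]'
```

```text
time: 21.63
eef_pos: [0.5983, -0.2855, 0.0384]
orientation: [-2.402, 2.024, -0.001]
wrist_force: [0.3, 0.6, 0.0]
width: 0.755
grip_force: 0.0
time: 22.3
eef_pos: [0.5978, -0.2858, 0.0386]
orientation: [-2.402, 2.025, -0.001]
wrist_force: [-2.2, -0.1, 6.3]
width: 0.514
grip_force: 30.0
time: 22.88
eef_pos: [0.5988, -0.2858, 0.1603]
orientation: [-2.4, 2.023, -0.006]
wrist_force: [-0.3, 0.4, -2.9]
width: 0.513
grip_force: 30.0
```

```bash
python3 -m jog '[-0.595,3.53,0,0,0,-0.0036,-0.595,3.53,0,0,0,-0.0036,-0.595,3.53,0,0,0,-0.0036,-0.595,3.53,0,0,0,-0.0036,-0.595,3.53,0,0,0,-0.0036,-0.595,3.53,0,0,0,-0.0036,-0.595,3.53,0,0,0,-0.0036,-0.595,3.53,0,0,0,-0.0036,-0.595,3.53,0,0,0,-0.0036,-0.595,3.53,0,0,0,-0.0036,-0.595,3.53,0,0,0,-0.0036,-0.595,3.53,0,0,0,-0.0036,-0.595,3.53,0,0,0,-0.0036,-0.595,3.53,0,0,0,-0.0036,-0.595,3.53,0,0,0,-0.0036,-0.595,3.53,0,0,0,-0.0036,0,0,0,0,0,0,0,0,0,0,0,0,0,0,0,0,0,0]'
python3 -c "
from h import *
tool();cv2.imwrite('pics/w8.png',cams.get_image('wrist'))"
```

```text
time: 24.47
eef_pos: [0.5015, 0.2787, 0.1563]
orientation: [2.341, -2.091, -0.001]
wrist_force: [0.1, -0.4, -2.1]
width: 0.516
grip_force: 30.0
t 24.47 tcp [0.5015 0.2787 0.1563] yaw 0.113 tilt [-0.0021 -0.0017] F [ 0.1 -0.4 -2.1] w 0.516 g 30.0
```

View pics/w8.png

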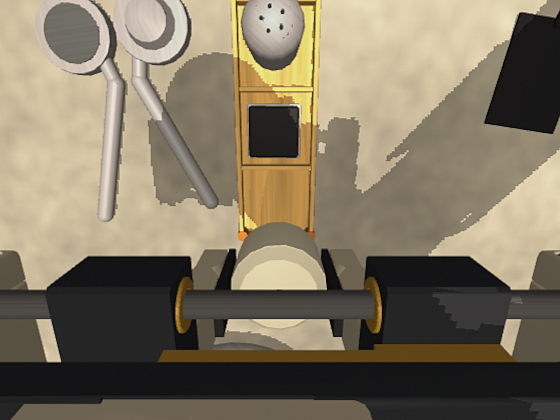

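The tin stands square at (273,131). The pot is held upright over the last compartment, and the handle end at (212,203) is outside the rail. Lowering.

```bash
python3 -m jog '[0.05,0,-3,0,0,0,0,0,-3,0,0,0,0,0,-2.5,0,0,0,0,0,-1.5,0,0,0,0,0,-0.9,0,0,0,0,0,-0.5,0,0,0,0,0,-0.3,0,0,0,0,0,-0.2,0,0,0,0,0,0,0,0,0,0,0,0,0,0,0,0,0,0,0,0,0]'
```

```text
time: 25.43
eef_pos: [0.5034, 0.2796, 0.0395]
orientation: [-2.342, 2.092, -0.0]
wrist_force: [-0.2, -0.3, -2.1]
width: 0.516
grip_force: 30.0
```

```bash
python3 -m jog '[0,0,-0.2,0,0,0,0,0,-0.15,0,0,0,0,0,0,0,0,0,0,0,0,0,0,0]'
```

```text
time: 25.77
eef_pos: [0.5032, 0.2795, 0.0356]
orientation: [-2.342, 2.092, -0.0]
wrist_force: [-1.7, -0.5, 4.6]
width: 0.515
grip_force: 30.0
```

Touching the floor; slight opening, then up and away from the rack.

```bash
python3 -m jog '[0,0,0,0,0,0,0,0,0,0,0,0,0,0,0,0,0,0,0,0,0,0,0,0,0,0,0,0,0,0,0,0,0,0,0,0]' 0.38
python3 -m jog '[0,0,1.5,0,0,0,0,0,3,0,0,0,0,0,4,0,0,0,0,0,4,0,0,0,0,0,4,0,0,0,0,0,4,0,0,0,0,0,0,0,0,0]'
python3 -m jog '[0.6,-3.57,0,0,0,0,0.6,-3.57,0,0,0,0,0.6,-3.57,0,0,0,0,0.6,-3.57,0,0,0,0,0.6,-3.57,0,0,0,0,0.6,-3.57,0,0,0,0,0.6,-3.57,0,0,0,0,0.6,-3.57,0,0,0,0,0.6,-3.57,0,0,0,0,0.6,-3.57,0,0,0,0,0.6,-3.57,0,0,0,0,0.6,-3.57,0,0,0,0,0.6,-3.57,0,0,0,0,0.6,-3.57,0,0,0,0,0,0,0,0,0,0,0,0,0,0,0,0]'
python3 - <<'E'
from h import *
tool();t=cams.get_image("top");cv2.imwrite("pics/t9.png",cv2.resize(t[190:265,110:260],(800,400),interpolation=cv2.INTER_CUBIC))
m=cams.camera_model("top")
for p in([.5258,.0826,.092],[.5185,.1482,.082],[.5111,.2137,.068],[.5038,.2793,.064]):print(((np.array(proj(m,np.array(p)))-[110,190])*16/3).round())
E
```

```text
time: 26.27
eef_pos: [0.503, 0.2791, 0.035]
orientation: [2.343, -2.093, 0.0]
wrist_force: [0.0, 0.1, 0.6]
width: 0.618
grip_force: 0.0
time: 26.85
eef_pos: [0.5062, 0.2812, 0.2493]
orientation: [-2.334, 2.083, -0.005]
wrist_force: [-0.0, 0.5, 2.2]
width: 0.623
grip_force: 0.0
time: 28.18
eef_pos: [0.5866, -0.2226, 0.2392]
orientation: [2.339, -2.097, -0.002]
wrist_force: [-0.1, 1.1, 0.3]
width: 0.617
grip_force: 0.0
t 28.18 tcp [ 0.5866 -0.2226  0.2392] yaw 0.109 tilt [-0.0013  0.0002] F [-0.1  1.1  0.3] w 0.617 g 0.0
[623. 176.]
[455. 192.]
[293. 208.]
[127. 223.]
```

View pics/t9.png

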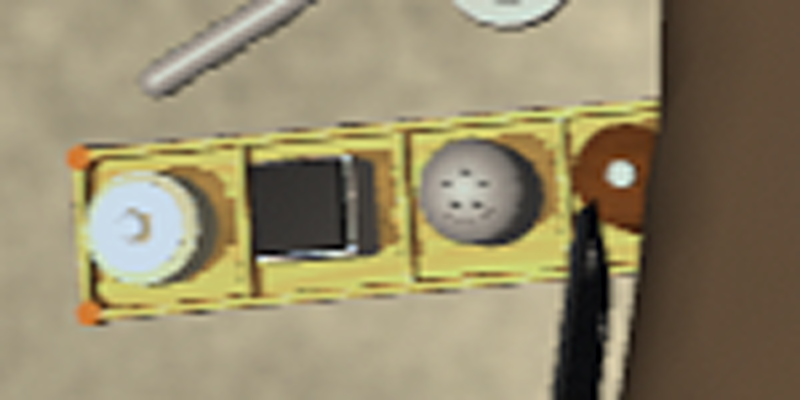

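The top view shows all four upright in their wooden compartments: pot (132,225), tin (300,208), shaker (468,190), mill (620,174). Each is within about 5 mm of its centre, and the gripper is clear. Handing in.

```bash
python3 -c "
from cell import sign_off
print(sign_off())"
```

```text
the job is handed in; nothing more can be done
None
```

All four condiments are in the wooden rack in reverse order, upright, released and within about 5 mm of their compartment centres in the last picture; the job was handed in at about 28 s, and sign_off gave no verdict.

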